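# Set the tweezers to the gauge on the nib case

## Task

Lower the open lid of the pen-nib case until it is fully closed, without slamming it. Then pick up the large sprung tweezers and hold them just above the closed lid, clear of it, squeezed so that their tip gap equals the spacing of the two brass lines (14 mm), one tip above each line. Finish while still holding the tweezers there with the gap steady; do not disturb the ink jar, the bottle cap or the brush.

Things in the scene. Friction and masses are not known exactly. Their poses are not given: they have to be found in the camera images.
- case: Dark wooden pen-nib case, an open-topped box fixed to the desk, 130 mm (its x) by 150 mm (its y) by 45 mm high without the lid. Origin at the centre of its underside on the desk, z up. Its lid is hinged along its +x rim; the -x side is the opening side.
- lid (a joint): Lid angle in rad: 0 = fully closed, grows as the lid swings up about the +x rim (1.57 = upright); it stands half open at the start. The hinge is stiff: the lid stays at any angle where it is left and has to be pushed all the way down (about 1 to 3 N at its free edge).
- lid_hinge (a point): Point on the hinge line at the middle of the lid's width, level with the lid's outer (upper) face. The hinge axis itself runs along the case's y, 8 mm (the lid's thickness) inside this face. Axes turn with the lid.
- lid_edge (a point): Middle of the lid's free edge, on its outer (upper) face, 130 mm from lid_hinge along the lid's -x. The lid is a plain flat board 130 x 150 x 8 mm with no handle. Axes turn with the lid (z = outward normal of the outer face).
- gauge (a point): Centre of the gauge: middle of the lid's outer face, 65 mm from the hinge. Two thin brass lines (2 mm wide, 60 mm long, nearly flush) are inlaid along this frame's x at y = +7 mm and y = -7 mm, so 14 mm apart. z = outward normal of the lid's outer face (up when closed, then 53.5 mm above the desk).
- tweezers: Loose steel sprung tweezers, 70 g, 180 mm long, lying with both arms on the desk (gap horizontal). Origin (near the centre of mass) under the dark grip ribs, between the arms, 75 mm from the tips, 100 mm from the heel; x to the tips, y to the left arm (fixed to it), z up. Arms are 14 mm tall, 3 mm thick at x = -30 to 50 mm. Outer width at the origin: 29 mm open, 16 mm at a 14 mm tip gap.
- tweezer_arm (a joint): Angle (rad) by which the right arm is squeezed towards the left: 0 = sprung fully open (tip gap 36 mm), 0.126 = gap 14 mm, 0.2 = shut. A spring (4.5 N m/rad) opens it when released: a 14 mm gap takes some 7 N on each arm in the grip zone. 1 mm of squeeze there closes the tip gap by about 1.75 mm.
- tip_left (a point): Inner face of the left arm's end, at the middle of its height (7 mm above the tweezers' underside when level); left is seen from the heel towards the tips. The end piece is 3 mm thick and 5 mm tall.
- tip_right (a point): The same point on the right arm's end; the distance between tip_left and tip_right is the tip gap.
- heel (a point): The tweezers' round heel (11 mm across, 8 mm tall) where the arms meet, level with the underside of the broad part (3 mm below the heel's own), 100 mm behind the origin of tweezers.
- ink_jar: Bystander: dark ink jar with a black lid, 56 mm across, 70 mm tall; origin at the centre of its underside.
- cap: Bystander: blue plastic bottle cap, 44 mm across, 14 mm tall; origin at the centre of its underside.
- brush: Bystander: brush lying on the desk along its own x; origin on its underside.
Mind the look-alikes: they are no part of the job. Several things have the shape of the case; the one meant has the colours described above.

How it is judged:
By the outcome, as a careful person would: the job done as asked, in the order asked, and still so for the second after the job is handed in, while the arm keeps its last pose, push and grip.
It also fails if it takes over 56 s, if anything falls off the work surface, if the arm or the gripper's body presses on something with over 40 N, if the wrist force passes 120 N, or if a joint passes its speed limit or range.

## Robot

A 6-joint arm with a two-finger parallel gripper is mounted at the origin on the work surface. World frame = base frame: x ahead of the robot, y to its left, z up, the work surface at z = 0. Lengths are in m, angles in degrees, forces in N, time in s.
With the tool pointing down it reaches from about 0.375 to 0.9 m from the base axis. Payload 3.1 kg.
Tool frame: the origin (TCP) lies midway between the tips of the shut fingers; the grasp point (between the pads) lies 19 mm behind it (bot.hold_point_z is the distance from the TCP to the grasp point, in m); z points along the fingers, y is the line along which they close (so a half turn about z gives the same grasp; the last joint's range is limited). The gripper opens to 87 mm and grips with 3 to 60 N. Pads are 19 mm wide; open, the fingers measure 117 mm over their backs; the gripper's body (75 mm by 190 mm) begins 51 mm behind the grasp point.
Start: joints at [-79.211, 30.224, 82.088, -0, 67.689, -10.227], TCP at [0.224, -0.583, 0.223] pointing down, gripper open.
Joint ranges: [-176.69, 176.69], [-43.24, 126.21], [12.49, 139.97], [-82, 262], [0, 151.66], [-163.58, 163.58]. Speed limits (degrees/s): [159.86, 159.86, 180, 180, 180, 180].

## Interface

Orientations are given as a 3x3 rotation matrix whose columns are the frame's x, y, z axes.
In Python, from rig import read_state, optics, order, bot gives the robot as it stands.
- The arm moves only by the tool drive_tool, never from a script. Its argument "steps" is a list of rows, each a list of 7 numbers: the finger opening in mm, from 0 to 87, then the shift along the tool's x, y, z normalised to -1 to 1, where 1 is 0.12 m, then the turn, a rotation vector about the tool's x, y, z normalised to -1 to 1, where 1 is 1.5 rad. In form: [[jaw, tx, ty, tz, ax, ay, az], ...]. A call has 1 to 8 rows; each row is the pose to reach, as a shift and turn from the pose commanded when the call began, along the tool's axes at that moment; what a row does not reach only later rows make up. A row lasts 1/10 s, in which the tool goes at most 50 mm and 8.59 degrees, less where a joint would pass 70% of its speed; a pose out of reach is approached as far as the arm can. A call with a number of a shift or a turn outside -1 to 1 is refused whole. A call with a gripper value outside its range is refused whole. The fingers move at their own pace and stop on an object; the grip force is fixed at half the most. Time passes only in rows, so rows that repeat a pose let the fingers close. It gives the time, the measured TCP pose, the force, the opening and the grip force at its end, in the units of the state.
- read_state(): the state, without advancing time (a new reading comes with each control period).
- optics.capture(name): name is "side" or "top"; returns a dict with "color" (480x640x3 uint8, blue, green, red), "range_z" (480x640 float32, m along the optical axis (not along the pixel's ray), 0 where there is no reading), "fx", "fy", "cx", "cy" (pixels), "rvec" (rotation vector, rad) and "tvec" (3), from world to camera coordinates, as OpenCV has them. Camera axes: x right, y down, z forward; pixel columns grow to the right and rows downward; lengths in m; the calibration is good to about 2 mm. A picture is of the moment at which its call begins.
- order.hand_in(): hands the job in; it is judged then, once.
The state is a dict: "time_s": time; "joint_positions": joint angles; "qvel": joint speeds; "tau": joint torques, N m; "position": TCP position; "tcp_rot": TCP orientation; "force": force on the tool from outside, world axes, zero at the start; "moment": the same for the moment, N m; "opening": opening from 0.0 (shut) to 1.0 (fully open); "grasp_force": force on a finger pad.
Only numpy, scipy, OpenCV 4.12 (cv2) and the standard library are available. Lean on these libraries where they do the work, as an engineer would, in place of code of your own. Each camera call takes 0.05 s, during which the arm holds its last target. There are 200 camera calls.

## Working session

There is one attempt and no reset: what is moved stays moved. The work goes in short steps, Python scripts to look and compute and a tool call to move; the robot and the scene stay as the last step left them, time stands still between calls to the robot, and variables do not carry over. Pictures are saved under pics/ and viewed, at most 10 in all, crops included, and the job is handed in when it is done.

Besides the shell and the picture viewer there is one more tool, called by a JSON object that holds its "method" and its "body", one argument or row to a line. drive_tool: Moves the arm, as the interface text tells. Scaled input: -1 to 1 covers 0.12 m each way for a shift and 1.5 rad each way for a turn. Its arguments: {"type":"object","properties":{"steps":{"type":"array"}},"required":["steps"]}

```bash
mkdir -p pics; cat > h.py <<'E'
import numpy as np, cv2
from rig import read_state, optics, order, bot
def cap(n):
    c=optics.capture(n); c['R']=cv2.Rodrigues(np.array(c['rvec'],float))[0]; c['t']=np.array(c['tvec'],float).ravel(); return c
def cloud(c):
    v,u=np.mgrid[0:480,0:640]; z=c['range_z']
    p=np.stack([(u-c['cx'])/c['fx']*z,(v-c['cy'])/c['fy']*z,z],-1)
    w=(p-c['t'])@c['R']; w[z==0]=np.nan; return w
def atz(c,u,v,z):
    d=np.array([(u-c['cx'])/c['fx'],(v-c['cy'])/c['fy'],1])@c['R']; o=-c['R'].T@c['t']
    return o+d*(z-o[2])/d[2]
def pix(c,P):
    q=c['R']@np.asarray(P)+c['t']; return q[0]/q[2]*c['fx']+c['cx'],q[1]/q[2]*c['fy']+c['cy']
E
python3 - <<'E'
from h import *
for n in('top','side'):
    c=cap(n); cv2.imwrite(f'pics/{n}0.png',c['color']); np.savez(f'{n}0.npz',**c)
    print(n,-c['R'].T@c['t'],c['R'][2],c['fx'])
print(read_state(),bot.hold_point_z)
E
```

```text
top [0.38585408 0.00765368 1.07650005] [ 0.20668633  0.01693223 -0.97826073] 585.778572740824
side [0.38439567 0.67193449 0.44737838] [ 0.27377089 -0.83726253 -0.47332965] 481.4336961681839
{'time_s': 0.1, 'joint_positions': array([-7.92116459e+01,  3.02717390e+01,  8.21495196e+01,  1.02098016e-03,
        6.76897167e+01, -1.02251272e+01]), 'qvel': array([ 0.03883805, -0.21418399, -0.01554042, -0.06781443,  0.06123247,
        0.12750533]), 'tau': array([ 4.88375872e-05, -4.40986204e+01, -1.77150643e+01,  6.35576318e-02,
        5.33680420e-02, -3.37858842e-05]), 'position': array([ 0.22404562, -0.5827529 ,  0.22168724]), 'tcp_rot': array([[ 9.33498573e-01,  3.58580946e-01, -3.46354824e-04],
       [ 3.58580932e-01, -9.33496697e-01,  1.90573509e-03],
       [ 3.60039207e-04, -1.90319723e-03, -9.99998124e-01]]), 'force': array([0.03896505, 0.80250812, 0.06310299]), 'moment': array([0.00606031, 0.01739611, 0.03459112]), 'grasp_force': 0.0, 'opening': 0.9997000026278988} 0.0187
```

View pics/top0.png

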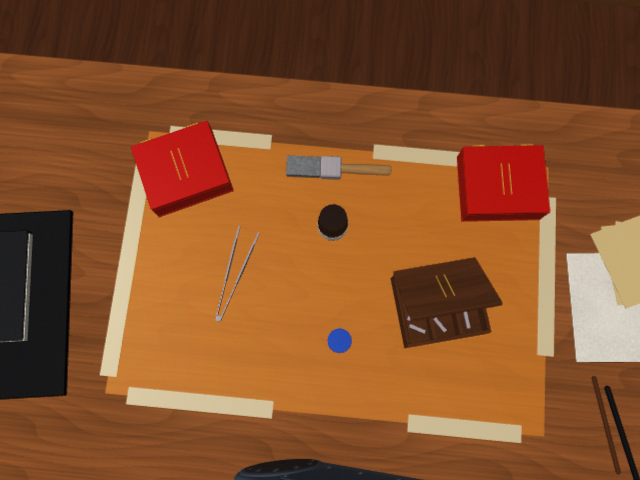

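View pics/side0.png

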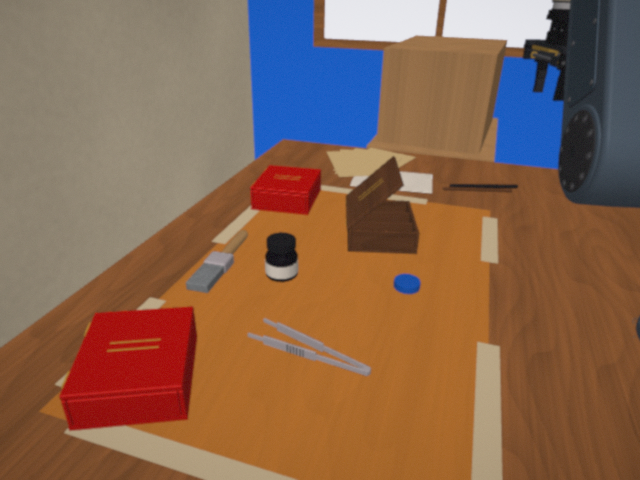

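The top view shows three case-shaped things: red at (183,168), red at (503,182), both shut, and dark wood with its lid half open at (445,300). The wooden one is the case I want. The tweezers have tips at (238,228) and (258,235) and the heel at (218,318). The jar is at (333,222), the cap at (340,341) and the brush at (330,167).

```bash
python3 - <<'E'
from h import *
c=dict(np.load('top0.npz'));im=c['color']
a=cv2.resize(im[250:355,380:510],None,fx=4,fy=4,interpolation=cv2.INTER_CUBIC)[:, :]
b=cv2.resize(im[220:328,205:270],None,fx=4,fy=4,interpolation=cv2.INTER_CUBIC)
o=np.zeros((440,800,3),np.uint8);o[:420,:520]=a;o[:432,530:790]=b
cv2.imwrite('pics/crop.png',o)
w=cloud(c)
for u,v in[(300,400),(150,300),(430,275),(440,285),(450,290),(470,270),(333,220),(340,341)]:print(u,v,w[v,u].round(4))
# lid plane
m=np.zeros((480,640),np.uint8);cv2.fillPoly(m,[np.array([[402,277],[470,265],[488,295],[415,308]])],1)
P=w[m>0];P=P[~np.isnan(P[:,0])];ctr=np.median(P,0);n=np.linalg.svd(P-P.mean(0))[2][2];n*=np.sign(n[2]);print('lid n',n,P.mean(0),np.degrees(np.arccos(n[2])),np.std((P-P.mean(0))@n))
E
```

```text
300 400 [3.307e-01 4.440e-02 3.000e-04]
150 300 [0.4816 0.3373 0.0016]
430 275 [ 0.565  -0.161   0.0707]
440 285 [ 0.5444 -0.1739  0.0999]
450 290 [ 0.5365 -0.1896  0.1071]
470 270 [ 0.5791 -0.2282  0.0779]
333 220 [0.6468 0.0159 0.0718]
340 341 [ 0.44   -0.0167  0.0163]
lid n [0.67654213 0.1855698  0.71263918] [ 0.54316006 -0.18046326  0.09864237] 44.54994619935316 0.0010899239911079967
```

View pics/crop.png

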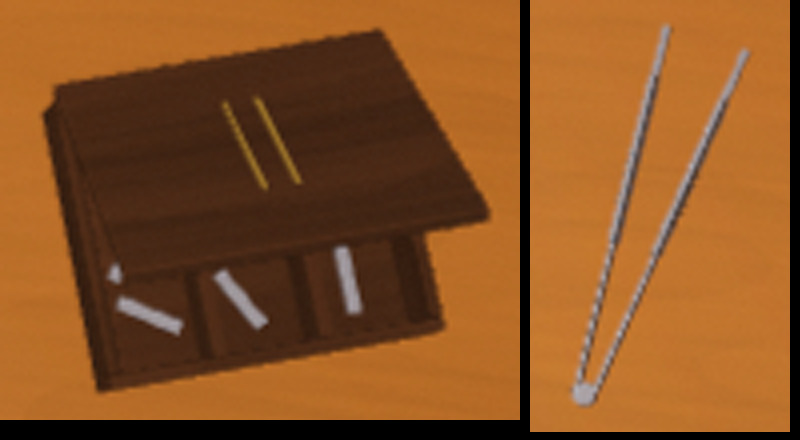

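The crop confirms it: dark wood, lid half open, two brass lines around crop (262,142), nibs inside. The tweezer tips are at crop (667,27) and (744,50), with the heel at (585,395).

```bash
cat >> h.py <<'E'
def delta(p,ps,Rm):  # normalised shift from pose (ps,Rm) to world point p
    return (Rm.T@(np.asarray(p)-ps)/0.12).round(3)
E
python3 - <<'E'
from h import *
c=dict(np.load('top0.npz'))
n=np.array([.6765,.1856,.7126]);p0=np.array([.54316,-.18046,.09864])
o=-c['R'].T@c['t']
def pl(u,v):
    d=np.array([(u-c['cx'])/c['fx'],(v-c['cy'])/c['fy'],1])@c['R'];return o+d*((p0-o)@n)/(d@n)
f=lambda x,y:pl(380+x/4,250+y/4)
H1,H2,E1,E2,G=[f(*q) for q in[(54,87),(380,30),(488,215),(118,275),(261.5,143)]]
for k,q in zip('H1 H2 E2 E1 G'.split(),[H1,H2,E1,E2,G]):print(k,q.round(4))
print('len',np.linalg.norm(H1-H2),np.linalg.norm(E1-E2),np.linalg.norm(H1-E2),np.linalg.norm(H2-E1))
d=H1-H2; print('yaw from hinge',np.degrees(np.arctan2(-d[0],d[1])),'edge',np.degrees(np.arctan2(-(E2-E1)[0],(E2-E1)[1])))
g=lambda x,y,z:atz(c,205+(x-530)/4,220+y/4,z)
L,R,K=g(667,27,.0095),g(744,50,.0095),g(585,395,.011)
print('tipL',L,'tipR',R,'heel',K,np.linalg.norm(L-R),np.linalg.norm(K-(L+R)/2))
s=cloud(c)[:,:,:];w=cloud(c)
for a,b in((205,270),):
    q=w[222:326,a:b].reshape(-1,3);q=q[q[:,2]>.006];print(len(q),q.min(0),q.max(0))
E
```

```text
H1 [ 0.5676 -0.0992  0.0543]
H2 [ 0.6071 -0.2417  0.0539]
E2 [ 0.5163 -0.2652  0.1462]
E1 [ 0.4787 -0.1204  0.1442]
G [ 0.5443 -0.1832  0.0983]
len 0.1479572570915546 0.14960462298612037 0.12821234718692817 0.1316701627796756
yaw from hinge 15.51171206069067 edge 14.55829977642224
tipL [0.63310272 0.19015141 0.0095    ] tipR [0.62556423 0.15293242 0.0095    ] heel [0.45895774 0.205306   0.011     ] 0.037974749643248346 0.1736955833117567
475 [0.45239186 0.11960294 0.00600992] [0.64606508 0.25164879 0.01972526]
```

{"method": "drive_tool", "body": {
  "steps": [
    [0, 0.29, -0.18, 0, 0, 0, 0],
    [0, 0.57, -0.36, 0, 0, 0, 0],
    [0, 0.86, -0.547, 0, 0, 0, 0]
  ]
}}

```text
time_s: 0.4
position: [0.2972, -0.4839, 0.2219]
tcp_rot: [[0.934, 0.357, -0.0], [0.357, -0.934, 0.001], [0.0, -0.001, -1.0]]
force: [0.6, -0.5, 0.1]
opening: 0.81
grasp_force: 0.0
```

{"method": "drive_tool", "body": {
  "steps": [
    [0, 0.29, -0.18, 0, 0, 0, 0],
    [0, 0.57, -0.36, 0, 0, 0, 0],
    [0, 0.86, -0.547, 0, 0, 0, 0]
  ]
}}

```text
time_s: 0.7
position: [0.3703, -0.3853, 0.2222]
tcp_rot: [[0.934, 0.358, -0.0], [0.358, -0.934, 0.001], [-0.0, -0.001, -1.0]]
force: [1.1, 0.0, -0.0]
opening: 0.539
grasp_force: 0.0
```

{"method": "drive_tool", "body": {
  "steps": [
    [0, 0.29, -0.18, 0, 0, 0, 0],
    [0, 0.57, -0.36, 0, 0, 0, 0],
    [0, 0.86, -0.547, 0, 0, 0, 0]
  ]
}}

```text
time_s: 1.0
position: [0.4431, -0.287, 0.2223]
tcp_rot: [[0.934, 0.358, -0.0], [0.358, -0.934, 0.0], [-0.0, -0.001, -1.0]]
force: [-0.7, -0.5, 0.4]
opening: 0.261
grasp_force: 0.0
```

{"method": "drive_tool", "body": {
  "steps": [
    [0, 0.29, -0.18, 0, 0, 0, 0],
    [0, 0.57, -0.36, 0, 0, 0, 0],
    [0, 0.86, -0.547, 0, 0, 0, 0.069],
    [0, 0.86, -0.547, 0, 0, 0, 0.069],
    [0, 0.86, -0.547, 0, 0, 0, 0.069]
  ]
}}

```text
time_s: 1.5
position: [0.5153, -0.1894, 0.2221]
tcp_rot: [[0.965, 0.264, -0.001], [0.264, -0.965, 0.0], [-0.001, -0.0, -1.0]]
force: [0.4, 0.1, -0.7]
opening: 0.009
grasp_force: 0.0
```

{"method": "drive_tool", "body": {
  "steps": [
    [0, 0, 0, 0.3, 0, 0, 0],
    [0, 0, 0, 0.55, 0, 0, 0],
    [0, 0, 0, 0.64, 0, 0, 0],
    [0, 0, 0, 0.64, 0, 0, 0]
  ]
}}

```text
time_s: 1.9
position: [0.5137, -0.1908, 0.1442]
tcp_rot: [[0.966, 0.259, -0.004], [0.259, -0.966, 0.002], [-0.003, -0.003, -1.0]]
force: [-0.4, 0.4, -0.3]
opening: 0.004
grasp_force: 0.0
```

{"method": "drive_tool", "body": {
  "steps": [
    [0, 0, 0, 0.03, 0, 0, 0],
    [0, 0, 0, 0.06, 0, 0, 0],
    [0, 0, 0, 0.09, 0, 0, 0],
    [0, -0.02, 0, 0.12, 0, 0, 0],
    [0, -0.04, 0, 0.15, 0, 0, 0],
    [0, -0.065, 0, 0.18, 0, 0, 0],
    [0, -0.09, 0, 0.21, 0, 0, 0],
    [0, -0.12, 0, 0.24, 0, 0, 0]
  ]
}}

```text
time_s: 2.7
position: [0.5014, -0.1941, 0.1167]
tcp_rot: [[0.966, 0.26, 0.0], [0.26, -0.966, -0.0], [0.0, 0.0, -1.0]]
force: [0.9, -0.2, 0.7]
opening: 0.005
grasp_force: 0.4
```

{"method": "drive_tool", "body": {
  "steps": [
    [0, -0.025, 0, 0.035, 0, 0, 0],
    [0, -0.05, 0, 0.07, 0, 0, 0],
    [0, -0.075, 0, 0.105, 0, 0, 0],
    [0, -0.1, 0, 0.14, 0, 0, 0],
    [0, -0.12, 0, 0.175, 0, 0, 0],
    [0, -0.135, 0, 0.21, 0, 0, 0],
    [0, -0.15, 0, 0.24, 0, 0, 0],
    [0, -0.16, 0, 0.27, 0, 0, 0]
  ]
}}

```text
time_s: 3.5
position: [0.4827, -0.199, 0.0842]
tcp_rot: [[0.966, 0.26, -0.0], [0.26, -0.966, 0.0], [-0.0, -0.0, -1.0]]
force: [1.2, 0.7, 0.7]
opening: 0.004
grasp_force: 0.3
```

{"method": "drive_tool", "body": {
  "steps": [
    [0, -0.01, 0, 0.025, 0, 0, 0],
    [0, -0.015, 0, 0.05, 0, 0, 0],
    [0, -0.02, 0, 0.075, 0, 0, 0],
    [0, -0.03, 0, 0.1, 0, 0, 0],
    [0, -0.035, 0, 0.125, 0, 0, 0],
    [0, -0.04, 0, 0.145, 0, 0, 0],
    [0, -0.045, 0, 0.165, 0, 0, 0],
    [0, -0.05, 0, 0.185, 0, 0, 0]
  ]
}}

```text
time_s: 4.3
position: [0.4772, -0.2006, 0.0622]
tcp_rot: [[0.966, 0.26, 0.0], [0.26, -0.966, -0.0], [0.0, 0.0, -1.0]]
force: [0.4, -0.3, -0.3]
opening: 0.009
grasp_force: 0.3
```

{"method": "drive_tool", "body": {
  "steps": [
    [0, 0, 0, 0.015, 0, 0, 0],
    [0, 0, 0, 0.03, 0, 0, 0],
    [0, 0, 0, 0.04, 0, 0, 0],
    [0, 0, 0, 0.05, 0, 0, 0],
    [0, 0, 0, 0.06, 0, 0, 0],
    [0, 0, 0, 0.068, 0, 0, 0],
    [0, 0, 0, 0.076, 0, 0, 0],
    [0, 0, 0, 0.076, 0, 0, 0]
  ]
}}

```text
time_s: 5.1
position: [0.4771, -0.2005, 0.0539]
tcp_rot: [[0.966, 0.26, 0.0], [0.26, -0.966, -0.0], [0.0, 0.0, -1.0]]
force: [-1.8, 0.5, 5.2]
opening: 0.003
grasp_force: 2.9
```

```bash
python3 - <<'E'
from h import *
s=read_state();print(s['position'],s['force'])
c=cap('side');im=c['color'];cv2.imwrite('pics/s1.png',cv2.resize(im[150:300,300:500],None,fx=4,fy=4,interpolation=cv2.INTER_CUBIC))
E
```

```text
[ 0.47705813 -0.20050689  0.05385566] [-1.8075495   0.45721285  5.19781399]
```

View pics/s1.png

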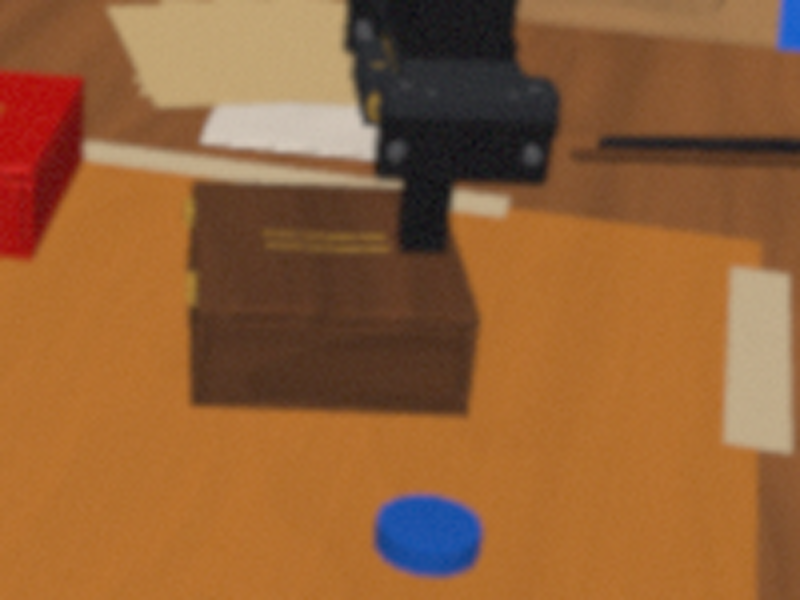

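The enlarged side view shows the lid lying flat on the case, with the finger at (425,240) pressing its free side. I'll press slightly harder to seat it, then lift.

{"method": "drive_tool", "body": {
  "steps": [
    [0, 0, 0, 0.004, 0, 0, 0],
    [0, 0, 0, 0.008, 0, 0, 0],
    [0, 0, 0, 0.012, 0, 0, 0],
    [0, 0, 0, 0.012, 0, 0, 0]
  ]
}}

```text
time_s: 5.55
position: [0.4771, -0.2005, 0.0537]
tcp_rot: [[0.965, 0.261, 0.0], [0.261, -0.965, -0.0], [0.0, 0.001, -1.0]]
force: [-2.7, 1.9, 16.3]
opening: 0.005
grasp_force: 8.0
```

{"method": "drive_tool", "body": {
  "steps": [
    [0, 0, 0, -0.1, 0, 0, 0],
    [0, 0, 0, -0.4, 0, 0, 0],
    [20, 0, 0, -0.75, 0, 0, 0],
    [40, 0, 0, -0.9, 0, 0, 0],
    [50, 0, 0, -0.9, 0, 0, 0]
  ]
}}

```text
time_s: 6.05
position: [0.4791, -0.2018, 0.1629]
tcp_rot: [[0.965, 0.26, 0.006], [0.26, -0.965, -0.004], [0.005, 0.006, -1.0]]
force: [0.1, 0.3, -0.5]
opening: 0.192
grasp_force: 0.0
```

{"method": "drive_tool", "body": {
  "steps": [
    [50, 0.12, -0.25, 0, 0, 0, 0],
    [50, 0.25, -0.5, 0, 0, 0, 0],
    [50, 0.368, -0.735, 0, 0, 0, 0]
  ]
}}

```text
time_s: 6.35
position: [0.4961, -0.1026, 0.1586]
tcp_rot: [[0.966, 0.259, -0.002], [0.259, -0.966, 0.001], [-0.002, -0.002, -1.0]]
force: [-0.3, 0.3, 0.2]
opening: 0.465
grasp_force: 0.0
```

{"method": "drive_tool", "body": {
  "steps": [
    [50, 0.12, -0.25, 0, 0, 0, 0],
    [50, 0.25, -0.5, 0, 0, 0, 0],
    [50, 0.368, -0.735, 0, 0, 0, 0]
  ]
}}

```text
time_s: 6.65
position: [0.5157, -0.0056, 0.1584]
tcp_rot: [[0.966, 0.26, -0.002], [0.26, -0.966, 0.001], [-0.002, -0.001, -1.0]]
force: [0.3, -0.8, 0.8]
opening: 0.566
grasp_force: 0.0
```

{"method": "drive_tool", "body": {
  "steps": [
    [50, 0.12, -0.25, 0, 0, 0, 0],
    [50, 0.25, -0.5, 0, 0, 0, 0],
    [50, 0.368, -0.735, 0, 0, 0, 0]
  ]
}}

```text
time_s: 6.95
position: [0.5354, 0.091, 0.1583]
tcp_rot: [[0.965, 0.26, -0.003], [0.26, -0.965, 0.0], [-0.003, -0.001, -1.0]]
force: [0.3, 0.3, -0.5]
opening: 0.576
grasp_force: 0.0
```

{"method": "drive_tool", "body": {
  "steps": [
    [50, 0.12, -0.25, 0, 0, 0, 0.08],
    [50, 0.25, -0.5, 0, 0, 0, 0.16],
    [50, 0.368, -0.735, 0, 0, 0, 0.24],
    [50, 0.368, -0.735, 0, 0, 0, 0.306],
    [50, 0.368, -0.735, 0, 0, 0, 0.306],
    [50, 0.368, -0.735, 0, 0, 0, 0.306]
  ]
}}

```text
time_s: 7.55
position: [0.555, 0.1858, 0.1586]
tcp_rot: [[0.981, -0.192, -0.002], [-0.192, -0.981, -0.0], [-0.002, 0.001, -1.0]]
force: [-0.8, -0.6, 0.3]
opening: 0.574
grasp_force: 0.0
```

```bash
python3 - <<'E'
from h import *
c=cap('top');im=c['color'];np.savez('top1.npz',**c)
o=np.zeros((440,800,3),np.uint8)
o[:400,:480]=cv2.resize(im[255:355,385:505],None,fx=4,fy=4,interpolation=cv2.INTER_CUBIC)
o[:440,490:790]=cv2.resize(im[218:328,200:275],None,fx=4,fy=4,interpolation=cv2.INTER_CUBIC)
cv2.imwrite('pics/crop2.png',o)
w=cloud(c);P=w[280:315,420:475].reshape(-1,3);print(np.nanmedian(P,0))
s=read_state();print(s['position'],s['tcp_rot'])
E
```

```text
[ 0.53188098 -0.19585708  0.05404499]
[0.55516511 0.1854926  0.15884175] [[ 9.81135196e-01 -1.93312743e-01 -1.97772954e-03]
 [-1.93313756e-01 -9.81136933e-01 -3.32739079e-04]
 [-1.87610079e-03  7.08784346e-04 -9.99997989e-01]]
```

View pics/crop2.png

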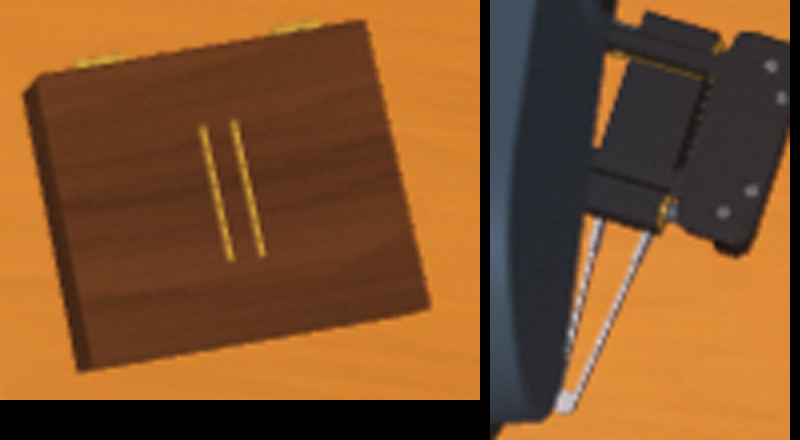

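The lid is flush on the case. The brass lines run (204,125)–(231,261) and (235,121)–(264,256) in the crop, and the tweezers are between the fingers. Descending to grasp.

{"method": "drive_tool", "body": {
  "steps": [
    [50, 0, 0, 0.25, 0, 0, 0],
    [50, 0, 0, 0.5, 0, 0, 0],
    [50, 0, 0, 0.75, 0, 0, 0],
    [50, 0, 0, 0.9, 0, 0, 0]
  ]
}}

```text
time_s: 8.0
position: [0.5544, 0.1848, 0.0495]
tcp_rot: [[0.981, -0.195, -0.004], [-0.195, -0.981, -0.0], [-0.003, 0.001, -1.0]]
force: [0.3, 0.1, 0.3]
opening: 0.571
grasp_force: 0.0
```

{"method": "drive_tool", "body": {
  "steps": [
    [50, 0, 0, 0.15, 0, 0, 0],
    [50, 0, 0, 0.25, 0, 0, 0],
    [50, 0, 0, 0.32, 0, 0, 0],
    [50, 0, 0, 0.37, 0, 0, 0],
    [50, 0, 0, 0.39, 0, 0, 0],
    [50, 0, 0, 0.39, 0, 0, 0]
  ]
}}

```text
time_s: 8.6
position: [0.5561, 0.186, 0.0052]
tcp_rot: [[0.981, -0.194, 0.0], [-0.194, -0.981, 0.0], [0.0, -0.0, -1.0]]
force: [0.7, 0.5, 0.2]
opening: 0.575
grasp_force: 0.0
```

```bash
python3 - <<'E'
from h import *
s=read_state();print(s['position'],s['force'],s['opening'])
c=dict(np.load('top1.npz'));f=lambda x,y:atz(c,385+x/4,255+y/4,.0535)
q=[f(*p) for p in[(204,125),(231,261),(235,121),(264,256),(41,75),(365,20),(431,307),(81,372)]]
print('G lines',sum(q[:4])/4,'G corners',sum(q[4:])/4)
ang=lambda d:np.degrees(np.arctan2(d[1],d[0]))
print(ang(q[0]-q[1]),ang(q[2]-q[3]),ang(q[4]-q[7]),ang(q[5]-q[6]),ang(q[4]-q[5])-90,ang(q[7]-q[6])-90)
print(np.linalg.norm((q[0]+q[1]-q[2]-q[3])/2),np.linalg.norm(q[4]-q[5]),np.linalg.norm(q[4]-q[7]))
E
```

```text
[0.55608042 0.1860262  0.00516667] [0.66449267 0.45593014 0.21861056] 0.5754536023868644
G lines [ 0.52151126 -0.19002757  0.0535    ] G corners [ 0.52083412 -0.1884086   0.0535    ]
14.437230948923807 15.182408917929958 11.645958357195028 15.266096169034993 15.194883896285418 15.788903463490442
0.014230640569863702 0.1467723802860078 0.1302012371112774
```

{"method": "drive_tool", "body": {
  "steps": [
    [40, 0, 0, 0.015, 0, 0, 0],
    [32, 0, 0, 0.02, 0, 0, 0],
    [27, 0, 0, 0.02, 0, 0, 0],
    [23, 0, 0, 0.02, 0, 0, 0],
    [20, 0, 0, 0.02, 0, 0, 0],
    [18, 0, 0, 0.02, 0, 0, 0],
    [16, 0, 0, 0.02, 0, 0, 0],
    [16, 0, 0, 0.02, 0, 0, 0]
  ]
}}

```text
time_s: 9.4
position: [0.5561, 0.1861, 0.0028]
tcp_rot: [[0.981, -0.194, 0.001], [-0.194, -0.981, 0.0], [0.001, -0.0, -1.0]]
force: [-0.4, 0.1, 3.2]
opening: 0.195
grasp_force: 7.2
```

{"method": "drive_tool", "body": {
  "steps": [
    [16, 0, 0, 0.02, 0, 0, 0],
    [16, 0, 0, 0, 0, 0, 0],
    [16, 0, 0, 0, 0, 0, 0],
    [16, 0, 0, 0, 0, 0, 0]
  ]
}}

```text
time_s: 9.8
position: [0.5555, 0.186, 0.0022]
tcp_rot: [[0.981, -0.194, -0.001], [-0.194, -0.981, -0.0], [-0.001, 0.0, -1.0]]
force: [-0.3, -0.1, -1.7]
opening: 0.181
grasp_force: 6.6
```

The opening is 15.8 mm and the pad force about 7 N, which matches the 14 mm gap. Lifting.

{"method": "drive_tool", "body": {
  "steps": [
    [16, 0, 0, -0.03, 0, 0, 0],
    [16, 0, 0, -0.1, 0, 0, 0],
    [16, 0, 0, -0.25, 0, 0, 0],
    [16, 0, 0, -0.45, 0, 0, 0],
    [16, 0, 0, -0.7, 0, 0, 0],
    [16, 0, 0, -0.9, 0, 0, 0],
    [16, 0, 0, -1, 0, 0, 0],
    [16, 0, 0, -1, 0, 0, 0]
  ]
}}

```text
time_s: 10.6
position: [0.5571, 0.1863, 0.1247]
tcp_rot: [[0.981, -0.194, 0.004], [-0.194, -0.981, 0.001], [0.004, -0.001, -1.0]]
force: [0.5, 0.7, -0.8]
opening: 0.19
grasp_force: 6.6
```

```bash
python3 - <<'E'
from h import *
s=read_state();print(s['position'],s['force'],s['opening'],s['grasp_force'])
c=cap('side');im=c['color'];np.savez('side1.npz',**c)
u,v=pix(c,s['position']);print(u,v);u,v=int(u),int(v)
cv2.imwrite('pics/s2.png',cv2.resize(im[max(v-75,0):v+75,u-100:u+100],None,fx=4,fy=4,interpolation=cv2.INTER_CUBIC))
E
```

```text
[0.55711109 0.18627481 0.12468803] [ 0.4974945   0.68893265 -0.8120938 ] 0.18976654336521903 6.622686088085175
299.9541461946436 272.1087989688753
```

View pics/s2.png

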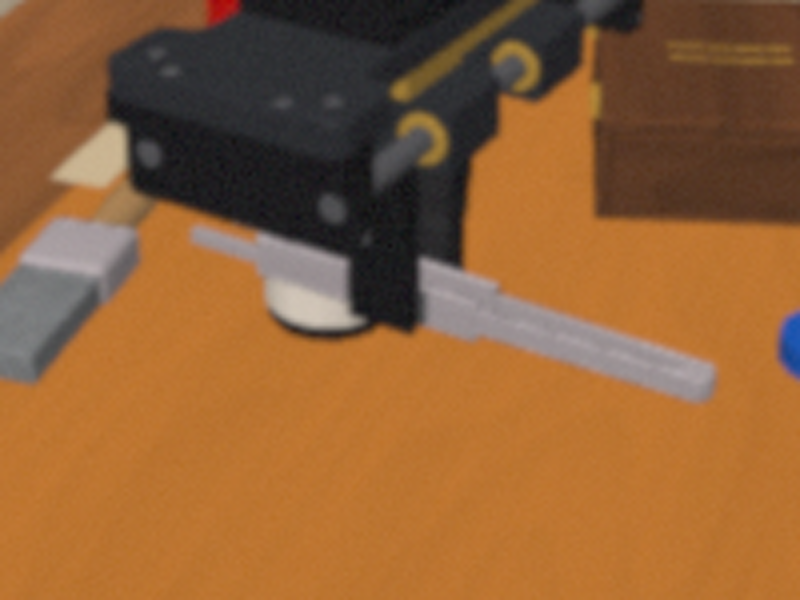

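The side view shows the tweezers held near level: tip at (195,235), heel at (700,380), the left finger in front of the grip zone. Carrying them over.

{"method": "drive_tool", "body": {
  "steps": [
    [16, -0.01, 0.12, 0, 0, 0, 0],
    [16, -0.02, 0.32, 0, 0, 0, 0],
    [16, -0.04, 0.58, 0, 0, 0, 0],
    [16, -0.062, 0.851, 0, 0, 0, 0]
  ]
}}

```text
time_s: 11.05
position: [0.5268, 0.0859, 0.1209]
tcp_rot: [[0.981, -0.194, -0.004], [-0.194, -0.981, -0.0], [-0.004, 0.001, -1.0]]
force: [-0.6, -0.6, -0.5]
opening: 0.186
grasp_force: 6.6
```

{"method": "drive_tool", "body": {
  "steps": [
    [16, -0.02, 0.22, 0, 0, 0, 0],
    [16, -0.03, 0.43, 0, 0, 0, 0],
    [16, -0.045, 0.64, 0, 0, 0, 0],
    [16, -0.062, 0.851, 0, 0, 0, 0]
  ]
}}

```text
time_s: 11.45
position: [0.4994, -0.0128, 0.1211]
tcp_rot: [[0.981, -0.195, -0.004], [-0.195, -0.981, 0.001], [-0.004, 0.0, -1.0]]
force: [0.8, 0.0, -0.3]
opening: 0.185
grasp_force: 6.6
```

{"method": "drive_tool", "body": {
  "steps": [
    [16, -0.02, 0.22, 0, 0, 0, 0],
    [16, -0.03, 0.43, 0, 0, 0, 0],
    [16, -0.045, 0.64, 0, 0, 0, 0],
    [16, -0.062, 0.851, 0, 0, 0, 0]
  ]
}}

```text
time_s: 11.85
position: [0.4723, -0.1112, 0.1212]
tcp_rot: [[0.981, -0.195, -0.003], [-0.195, -0.981, 0.001], [-0.004, -0.001, -1.0]]
force: [0.6, -0.0, -0.9]
opening: 0.189
grasp_force: 6.6
```

{"method": "drive_tool", "body": {
  "steps": [
    [16, -0.02, 0.22, 0, 0, 0, -0.05],
    [16, -0.03, 0.43, 0, 0, 0, -0.1],
    [16, -0.045, 0.62, 0, 0, 0, -0.16],
    [16, -0.062, 0.77, 0, 0, 0, -0.22],
    [16, -0.062, 0.851, 0, 0, 0, -0.27],
    [16, -0.062, 0.851, 0, 0, 0, -0.306],
    [16, -0.062, 0.851, 0, 0, 0, -0.306],
    [16, -0.062, 0.851, 0, 0, 0, -0.306]
  ]
}}

```text
time_s: 12.65
position: [0.446, -0.2085, 0.1216]
tcp_rot: [[0.966, 0.259, -0.002], [0.259, -0.966, 0.002], [-0.002, -0.002, -1.0]]
force: [0.4, 0.1, 0.4]
opening: 0.183
grasp_force: 6.6
```

```bash
python3 - <<'E'
from h import *
s=read_state();print(s['position'],s['tcp_rot'],s['opening'],s['grasp_force'])
c=cap('top');im=c['color'];np.savez('top2.npz',**c)
d=cap('side');np.savez('side2.npz',**d)
o=np.zeros((600,800,3),np.uint8)
o[:,:400]=cv2.resize(im[260:360,405:472],(400,600),interpolation=cv2.INTER_CUBIC)
u,v=map(int,pix(d,s['position']));print(u,v)
u0,v0=u-70,v-40;print(u0,v0)
o[:360,405:795]=cv2.resize(d['color'][v0:v0+90,u0:u0+97],(390,360),interpolation=cv2.INTER_CUBIC)
cv2.imwrite('pics/c3.png',o)
E
```

```text
[ 0.44599061 -0.20854373  0.12163139] [[ 0.96596748  0.25865373 -0.00225429]
 [ 0.25865759 -0.96596771  0.00162556]
 [-0.00175711 -0.00215333 -0.99999614]] 0.18293435038596578 6.622494757175446
425 178
355 138
```

View pics/c3.png

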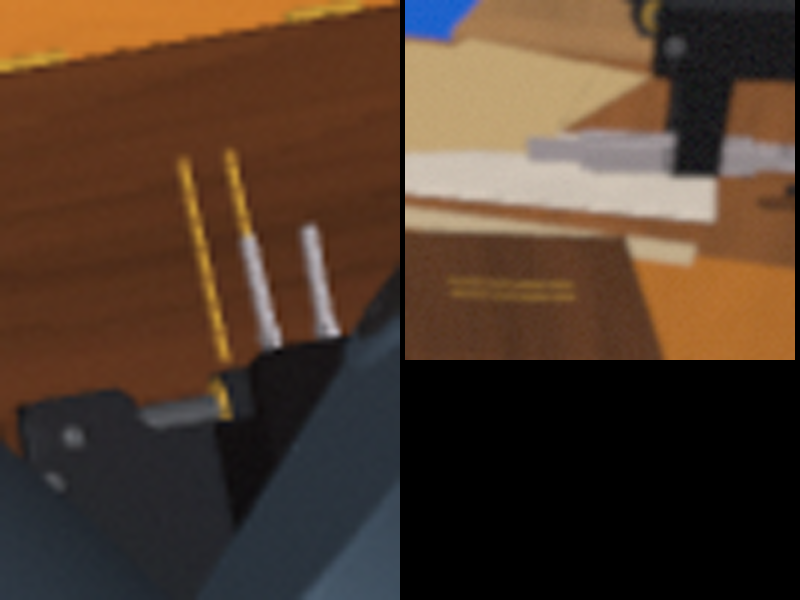

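```bash
cat >> h.py <<'E'
G=np.array([.5212,-.1895,.0535]);psi=np.radians(15.1);C=np.array([[np.cos(psi),-np.sin(psi)],[np.sin(psi),np.cos(psi)]])
gf=lambda p:((p[:2]-G[:2])@C)*1000
E
python3 - <<'E'
from h import *
c=dict(np.load('top2.npz'));z=.1216-.0022+.0095
f=lambda x,y,z:atz(c,405+(x+.5)/5.97-.5,260+(y+.5)/6-.5,z)
L,R=f(247,240,z),f(309,228,z);print('L',L,gf(L),'R',R,gf(R),np.linalg.norm(L-R)*1000)
l2,r2=f(270,340,z),f(330,330,z);print(gf(l2),gf(r2))
for p in[(183,160),(231,152),(224,360)]:print('line',gf(f(*p,.0535)))
print(gf(np.array([.44599,-.20854])))
# side: heights of tips using vertical plane not needed; pitch from edge pixels
d=dict(np.load('side2.npz'));t=read_state()['position'];ux=np.array([np.cos(psi),np.sin(psi),0])
for k in(-75,-40,0,50,75):
  for zz in(-.002,.012):
    u,v=pix(d,t+ux*k/1000+[0,0,zz]);print(k,zz,(u-355)*4.02+405,(v-138)*4)
E
```

```text
L [ 0.51679669 -0.17940355  0.1289    ] [-1.62110718 10.89492864] R [ 0.52166664 -0.19603618  0.1289    ] [-1.25217692 -6.43206142] 17.330917285660675
[-29.06081964  10.41378179] [-29.14953036  -6.16291622]
line [30.7594133   7.49820212]
line [30.71079952 -6.96150232]
line [-28.47835779   7.73786827]
[-77.57320241   1.2099452 ]
-75 -0.002 849.0409497404341 172.08823126051038
-75 0.012 853.9576441426107 143.9286348748567
-40 -0.002 773.404060992051 169.72819368239766
-40 0.012 777.7554160955021 141.60179866436874
0 -0.002 687.2914218692126 167.04128961160166
0 0.012 691.001575483484 138.95276880122412
50 -0.002 580.1417697574436 163.69798438514363
50 0.012 583.0577024934943 135.65670097210295
75 -0.002 526.7703965728745 162.03267994976318
75 0.012 529.2922261022838 134.01497132000054
```

In the enlarged top view the left tip is at (247,240) and the right at (309,228), against lines from (183,160) and (231,152). The gap is about 14.3 mm and the pair sits about 2 mm too far to +y of the gauge. Correcting that while lowering.

{"method": "drive_tool", "body": {
  "steps": [
    [16, 0, 0.016, 0.1, 0, 0, 0],
    [16, 0, 0.016, 0.22, 0, 0, 0],
    [16, 0, 0.016, 0.32, 0, 0, 0],
    [16, 0, 0.016, 0.4, 0, 0, 0],
    [16, 0, 0.016, 0.46, 0, 0, 0],
    [16, 0, 0.016, 0.49, 0, 0, 0],
    [16, 0, 0.016, 0.49, 0, 0, 0],
    [16, 0, 0.016, 0.49, 0, 0, 0]
  ]
}}

```text
time_s: 13.55
position: [0.4479, -0.2109, 0.064]
tcp_rot: [[0.966, 0.26, 0.0], [0.26, -0.966, -0.0], [0.0, 0.0, -1.0]]
force: [-0.5, -0.4, 0.2]
opening: 0.19
grasp_force: 6.6
```

```bash
python3 - <<'E'
from h import *
A=[];ops=[]
for i in range(10):
    c=cap('top');A.append(c['color'].astype(float));s=read_state();ops.append(s['opening']*87)
im=np.mean(A,0);c['color']=im;np.savez('top3.npz',**c)
d=cap('side');np.savez('side3.npz',**d)
print(s['position'],s['force'],np.mean(ops),np.std(ops),s['grasp_force'])
I=np.clip(im,0,255).astype(np.uint8)
o=np.zeros((600,800,3),np.uint8)
o[:,:400]=cv2.resize(I[280:340,415:455],(400,600),interpolation=cv2.INTER_CUBIC)
u,v=map(int,pix(d,s['position']));u0,v0=u-75,v-30;print(u0,v0)
o[:320,405:795]=cv2.resize(d['color'][v0:v0+80,u0:u0+97],(390,320),interpolation=cv2.INTER_CUBIC)
cv2.imwrite('pics/c4.png',o)
# profile: blue channel (metal bright, brass/wood dark in blue) across gauge y at tip height
z=s['position'][2]-.0022+.0095;y=np.arange(-15,15.01,.2)
for gx in(-6,-10,-14):
    P=[G[:2]+C@np.array([gx,t])/1000 for t in y]
    uv=np.array([pix(c,[*p,z]) for p in P],np.float32)
    b=cv2.remap(im[:,:,0].astype(np.float32),uv[None,:,0],uv[None,:,1],cv2.INTER_CUBIC)[0]
    w=np.clip(b-60,0,None);print(gx,b.max().round(),[round(float((w*y)[m].sum()/w[m].sum()),2) for m in(y<0,y>0)])
E
```

```text
[ 0.44776499 -0.21073321  0.06392049] [ 0.25656392 -0.1445794  -0.93153963] 16.025606998952625 0.08742849742291905 6.622516438364983
346 176
-6 88.0 [-7.34, 7.7]
-10 89.0 [-7.38, 7.69]
-14 89.0 [-7.36, 7.67]
```

View pics/c4.png

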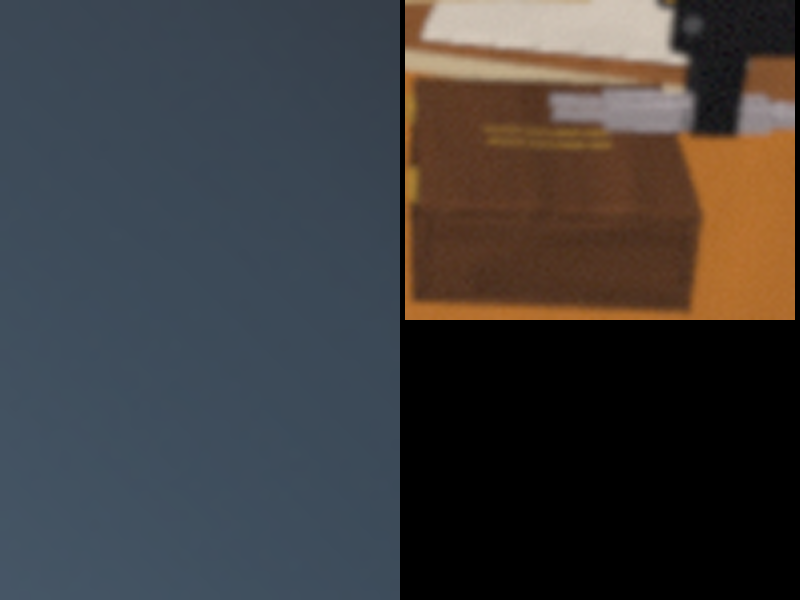

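The arm now hides the tips from the top camera. The side view shows them clear of the closed lid, with the tip at (550,107) in the crop. I'll raise the tool for one precise tip-to-line measurement.

{"method": "drive_tool", "body": {
  "steps": [
    [16, 0, 0, -0.15, 0, 0, 0],
    [16, 0, 0, -0.32, 0, 0, 0],
    [16, 0, 0, -0.45, 0, 0, 0],
    [16, 0, 0, -0.5, 0, 0, 0],
    [16, 0, 0, -0.5, 0, 0, 0],
    [16, 0, 0, -0.5, 0, 0, 0],
    [16, 0, 0, -0.5, 0, 0, 0],
    [16, 0, 0, -0.5, 0, 0, 0]
  ]
}}

```text
time_s: 14.9
position: [0.4473, -0.2104, 0.123]
tcp_rot: [[0.966, 0.26, -0.001], [0.26, -0.966, 0.001], [-0.001, -0.001, -1.0]]
force: [0.5, 0.1, -0.8]
opening: 0.185
grasp_force: 6.6
```

```bash
python3 - <<'E'
from h import *
A=[]
for i in range(6):
    c=cap('top');A.append(c['color'].astype(np.float32))
im=np.mean(A,0);s=read_state();p=s['position'];print(p,gf(p),s['tcp_rot'][1,0])
y=np.arange(-15,15.01,.1)
def prof(gx,z,ch):
    uv=np.array([pix(c,[*(G[:2]+C@np.array([gx,t])/1000),z]) for t in y],np.float32)
    b=cv2.remap(ch,uv[None,:,0],uv[None,:,1],cv2.INTER_CUBIC)[0];w=np.clip(b-np.percentile(b,30)-.35*np.ptp(b),0,None)
    out=[]
    for sg in(-1,1):
        pk=y[y*sg>0][np.argmax(w[y*sg>0])];m=abs(y-pk)<4;out.append(round(float((w*y)[m].sum()/w[m].sum()),2))
    return out,b.max().round(),b.min().round()
print('tips blue');[print(g,prof(g,p[2]+.0073,im[:,:,0])) for g in(-2,-4,-6,-9,-12,-16,-20)]
print('lines');[print(g,prof(g,.0535,im[:,:,1]-im[:,:,0])) for g in(28,25,22,19,16)]
cv2.imwrite('pics/c5.png',cv2.resize(np.clip(im[270:340,405:475],0,255).astype(np.uint8),(590,590),interpolation=cv2.INTER_CUBIC))
E
```

```text
[ 0.44766355 -0.21065884  0.1236234 ] [-76.50940182  -1.271709  ] 0.2602648167432696
tips blue
-2 ([-8.41, 8.56], np.float32(174.0), np.float32(16.0))
-4 ([-8.47, 8.33], np.float32(176.0), np.float32(13.0))
-6 ([-8.28, 8.36], np.float32(174.0), np.float32(23.0))
-9 ([-8.06, 8.43], np.float32(170.0), np.float32(20.0))
-12 ([-8.18, 8.17], np.float32(177.0), np.float32(17.0))
-16 ([-7.95, 8.32], np.float32(172.0), np.float32(19.0))
-20 ([-7.9, 8.07], np.float32(177.0), np.float32(20.0))
lines
28 ([-6.36, 7.6], np.float32(78.0), np.float32(18.0))
25 ([-6.47, 7.62], np.float32(95.0), np.float32(14.0))
22 ([-6.22, 7.62], np.float32(89.0), np.float32(18.0))
19 ([-6.53, 7.67], np.float32(75.0), np.float32(17.0))
16 ([-6.46, 7.68], np.float32(93.0), np.float32(14.0))
```

View pics/c5.png

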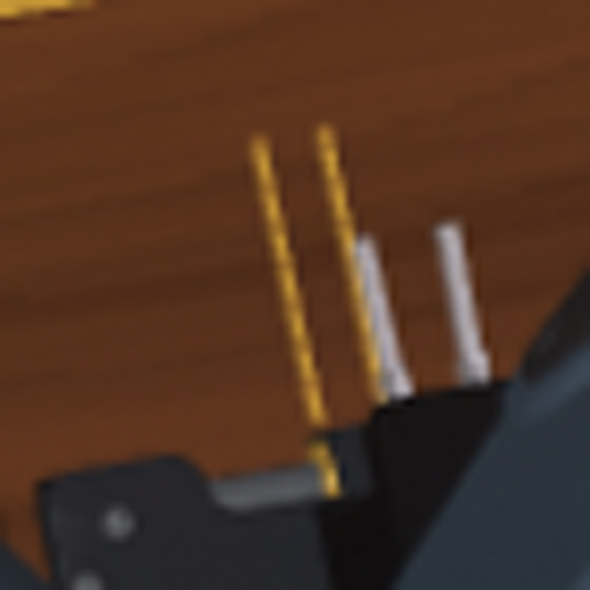

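The tips are centred at ±8.45 mm, so the gap is 13.9 mm, and their midpoint is 0.5 mm off the midpoint of the lines. In the picture the tips are at (365,240) and (448,228). Lowering with that small correction.

{"method": "drive_tool", "body": {
  "steps": [
    [16, 0, -0.004, 0.1, 0, 0, 0],
    [16, 0, -0.004, 0.22, 0, 0, 0],
    [16, 0, -0.004, 0.33, 0, 0, 0],
    [16, 0, -0.004, 0.42, 0, 0, 0],
    [16, 0, -0.004, 0.48, 0, 0, 0],
    [16, 0, -0.004, 0.51, 0, 0, 0],
    [16, 0, -0.004, 0.51, 0, 0, 0],
    [16, 0, -0.004, 0.51, 0, 0, 0]
  ]
}}

```text
time_s: 16.0
position: [0.4478, -0.2104, 0.0628]
tcp_rot: [[0.966, 0.26, 0.0], [0.26, -0.966, -0.0], [0.0, 0.0, -1.0]]
force: [0.3, 0.6, -1.0]
opening: 0.189
grasp_force: 6.6
```

{"method": "drive_tool", "body": {
  "steps": [
    [16, 0, 0, 0, 0, 0, 0],
    [16, 0, 0, 0, 0, 0, 0],
    [16, 0, 0, 0, 0, 0, 0],
    [16, 0, 0, 0, 0, 0, 0],
    [16, 0, 0, 0, 0, 0, 0],
    [16, 0, 0, 0, 0, 0, 0]
  ]
}}

```text
time_s: 16.6
position: [0.4476, -0.2102, 0.0626]
tcp_rot: [[0.966, 0.26, -0.0], [0.26, -0.966, 0.0], [-0.0, -0.0, -1.0]]
force: [0.6, 0.9, -0.5]
opening: 0.187
grasp_force: 6.6
```

```bash
python3 - <<'E'
from h import *
s=read_state();p=s['position'];print(p,gf(p),s['opening']*87,s['grasp_force'],s['force'],abs(s['qvel']).max())
print(order.hand_in() if abs(p[2]-.0625)<.003 and abs(gf(p)[1]+.75)<.8 else 'not yet')
E
```

```text
[ 0.44757234 -0.21020582  0.06260895] [-76.47944695  -0.81057086] 16.309930105833963 6.6225191205739975 [ 0.56794568  0.85917548 -0.48088249] 0.1279059749109676
the job is handed in; nothing more can be done
None
```

I closed the lid gently and handed the job in at about 17 s, with the tweezers held about 6–7 mm above it, one tip over each brass line and the tip gap measured at about 13.9 mm; the arm did not go near the jar, cap or brush.

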